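# Roll a sample tube onto the reading line

### The arm

A 7-joint arm with a two-finger parallel gripper is mounted at the origin on a cart in front of the work surface, level with it; the furniture and walls round the work are solid. World frame = base frame: x ahead of the robot, y to its left, z up, the work surface at z = 0. Lengths are in mm, angles in rad, forces in N, time in s.
With the tool pointing down it reaches from about 350 to 900 mm from the base axis. Payload 8.1 kg.
Tool frame: the origin (TCP) lies at the very end of the fingers, on their centre line; the grasp point (between the pads) lies env.grip_point_offset behind it (env.grip_point_offset is the distance from the TCP to the grasp point, in mm); z points along the fingers, y is the line along which they close (so a half turn about z gives the same grasp; the last joint's range is limited). The gripper opens to 92 mm and grips with 3 to 60 N. Pads are 19 mm wide; open, the fingers measure 130 mm over their backs; the gripper's body (75 mm by 190 mm) begins 47 mm behind the grasp point.
Start: joints at [-1.375, 0.434, 0.025, 1.573, -0.012, 1.134, -0.075], TCP at [184.011, 597.312, 226.742] pointing down, gripper open.
Joint ranges: [-2.62, 2.62], [-0.44, 2.09], [-1.27, 1.32], [0.08, 2.57], [-1.32, 4.46], [0.12, 2], [-2.74, 2.74]. Speed limits (rad/s): [2.22, 2.22, 3.01, 3.01, 3.14, 3.14, 3.14].

### API

Orientations are given as a unit quaternion [w, x, y, z].
In Python, from station import env gives the robot as it stands.
- The arm moves only by the tool step_arm, never from a script. Its argument "targets" is a list of rows, each an object of numbers: "x", "y", "z": the shift along the world's x, y, z in mm; "wx", "wy", "wz": the turn, a rotation vector about the world's x, y, z in rad; "claw": the opening, from 0 (shut) to 1 (fully open). A call has 1 to 12 rows; each row is the pose to reach, as a shift and turn from the pose commanded when the call began; what a row does not reach only later rows make up. A row lasts 1/12 s, in which the tool goes at most 41.7 mm and 7.16 degrees, less where a joint would pass 70% of its speed; a pose out of reach is approached as far as the arm can. A call with a gripper value outside its range is refused whole. The fingers move at their own pace and stop on an object; "force" is the grip in N (left out, the last holds). Time passes only in rows, so rows that repeat a pose let the fingers close. It gives the time, the measured TCP pose, the force, the opening and the grip force at its end, in the units of the state.
- env.state(): the state, without advancing time (a new reading comes with each control period).
- env.camera(name): name is "scene" or "top" or "wrist"; returns a dict with "img" (400x640x3 uint8, red, green, blue), "intrinsics" (3x3 intrinsics, pixels), "R" (3x3) and "t" (3): a world point X has camera coordinates R X + t. Camera axes: x right, y down, z forward; pixel columns grow to the right and rows downward; lengths in mm; the calibration is good to about 2 mm. The wrist camera is an equidistant fisheye: a pixel r from the principal point sees the ray r / f radians off the axis. A picture is of the moment at which its call begins. There is no depth.
- env.job_done(): hands the job in; it is judged then, once.
Trained networks look in a picture, given as the dict that the camera call returned (one of the last four; its "shot" number tells which), for a name from the list of things; names that differ only in an ending like _2 or _b are one class to them, and where a whole thing is asked for, a point or a joint stands for the part that bears it (a point fixed in the world has none). Each returns a list of dicts, best first, with "score" (0 to 1); they miss things now and then, are a little off and sometimes report something else, mostly with a low value. They report only what shows in the picture. A call takes as long as a camera call. They do not tell look-alikes from the thing itself.
- env.cut_out(query, picture): "region" (400x640 bool, what is visible of it) and "extent" ([centre column, centre row, width, height] in pixels, round what is visible of it).
The state is a dict: "time": time; "joint_pos": joint angles; "dq": joint speeds; "tau": joint torques, N m; "position": TCP position; "tcp_rot": TCP orientation; "force": force on the tool from outside, world axes, zero at the start; "moment": the same for the moment, N m; "finger_gap": finger opening in mm; "gripper_force": force on a finger pad.
Only numpy, scipy, OpenCV 4.12 (cv2) and the standard library are available. Lean on these libraries where they do the work, as an engineer would, in place of code of your own. Each camera call takes 0.05 s, during which the arm holds its last target. There are 200 camera calls.

### The job

The sample tube with the blue cap lies on its side on the grey mat, off to one side of the yellow line. Push it with the fingertips, best on its upper side, so that it rolls across the mat (it must not just slide) and comes to rest on the yellow line, lying along it in front of the white reader. Do not grip it, lift it or press hard on it, and leave the white-capped tube and everything else on the worktop where they are.

Things in the scene. Friction and masses are not known exactly. Their poses are not given: they have to be found in the camera images.
- reader_mat: Fixed grey silicone mat, 240 mm (x) by 300 mm (y), 4 mm thick. Origin: centre of its underside; z up, x away from the robot (turned up to 0.25 rad), y to the left. A rim 6 mm wide and 3 mm above the mat runs along the near edge and both sides. A fixed white code reader 70 mm wide stands on it, centred on the line, at x = 77 to 117 mm, top 34 mm above the worktop.
- line (a point): Point on the middle of the yellow line, on the mat's top face (4 mm above the worktop), 20 mm nearer the robot than the mat's centre; axes as the mat's. The line is 20 mm wide and runs along x from 93 mm before this point to 93 mm beyond it, where the reader stands.
- tube_blue_center (a point): Centre of the white sample tube with the blue cap: a smooth cylinder 28 mm in diameter, 100 mm long, 34 to 56 g. It lies on the mat left or right of the yellow line, 50 to 105 mm from it, within about 0.15 rad of parallel to it, cap towards the robot, axis 14 mm above the mat's top face. Own z: from foot to cap; x and y turn as it rolls (x is up at the start).
- tube_blue: The same blue-capped tube as a whole; origin: the middle of its foot end, 50 mm from its centre; axes as above.
- tube_blue_foot (a point): Point on the axis of the blue-capped tube, 2 mm from its foot end (reader side). The tube slips easily against a finger while the mat grips it, so a slow level push on its flank, at or a little above the height of its axis, rolls it; pressed near its very top it turns under the finger. It runs a few mm ahead of a 40 mm/s push, then stays put.
- tube_blue_cap (a point): Point on the axis of the blue-capped tube, 2 mm from its cap end.
- tube_white_center (a point): Centre of the white-capped tube, of the same shape and size, lying likewise on the mat on the other side of the yellow line. Not to be moved.
- timer: White lab timer, 62 x 62 x 21 mm, loose on the worktop left of the mat; a bystander. Origin: centre of its underside.
- label_roll: Green roll of label tape, 52 mm in diameter, 22 mm high, loose on the worktop left of the mat; a bystander. Origin: centre of its underside.
- cylinder_glass: Glass measuring cylinder on a blue foot, 50 x 58 x 184 mm, loose, behind the mat on the right; a bystander. Origin: centre of its underside.
There are look-alikes about, which are no part of the job. What is shaped like the tube_blue but green is not meant.

How it is judged (in metres and radians):
On the way:
1. the blue-capped tube has rolled half a turn (the side that was up faces down) (angle between tube_blue_center's own x axis and vertical above 2.2 rad), for 0.02 s.
At the end, for the whole second after the job is handed in: The blue-capped tube lies on the mat along the yellow line, the middles of both its ends within 12 mm of the line's middle and its whole length within the line's length; the white-capped tube is within 10 mm of where it was (y of tube_blue_foot in the frame of line between -0.012 and 0.012 m and y of tube_blue_cap in the frame of line between -0.012 and 0.012 m and x of tube_blue_center in the frame of line between -0.045 and 0.045 m and angle between tube_blue_center's own z axis and vertical between 1.45 and 1.69 rad and height (world z) of tube_blue_center below 0.022 m and distance of tube_white_center from where it was at the start of the episode below 0.01 m); the robot touches nothing.
It fails at once if the blue-capped tube is lifted more than 10 mm off the mat (height (world z) of tube_blue_center above 0.028 m).
It fails at once if the fingers grip the blue-capped tube or press on it with more than 30 N (contact force between the fingers and tube_blue above 30 N).
It fails at once if the white-capped tube is moved more than 10 mm (distance of tube_white_center from where it was at the start of the episode above 0.01 m).
It fails at once if the timer, the label roll or the measuring cylinder is moved more than 20 mm (distance of any of timer, label_roll, cylinder_glass from where it was at the start of the episode above 0.02 m).
It also fails if it takes over 48 s, if anything falls off the work surface, if the arm or the gripper's body presses on something with over 40 N, if the wrist force passes 120 N, or if a joint passes its speed limit or range.

## Working session

There is one attempt and no reset: what is moved stays moved. The work goes in short steps, Python scripts to look and compute and a tool call to move; the robot and the scene stay as the last step left them, time stands still between calls to the robot, and variables do not carry over. Pictures are saved under pics/ and viewed, at most 10 in all, crops included, and the job is handed in when it is done.

Besides the shell and the picture viewer there is one more tool, called after ">>>" as a command line: name --argument value ..., lists and objects as JSON in quotes. step_arm: Moves the arm, as the interface text tells. Its arguments: {"type":"object","properties":{"targets":{"type":"array","items":{"type":"object","properties":{"x":{"type":"number"},"y":{"type":"number"},"z":{"type":"number"},"wx":{"type":"number"},"wy":{"type":"number"},"wz":{"type":"number"},"claw":{"type":"number"}}}},"force":{"type":"number"}},"required":["targets"]}

```bash
mkdir -p pics; python3 - <<'E'
from station import env
import cv2,json
s=env.state();print(s['time'],s['position'],s['tcp_rot'],s['finger_gap'],env.grip_point_offset)
for n in['top','scene']:
    c=env.camera(n);cv2.imwrite(f'pics/{n}0.png',c['img'][:,:,::-1])
    print(n,c['intrinsics'],c['R'],c['t'])
E
```

```text
0.0 [183.87341474 596.80165182 225.95344804] [-5.10272325e-05  1.48871421e-01  9.88856253e-01 -7.80516354e-04] 91.81003683771665 18.8
top [[457.06144252   0.         323.22237244]
 [  0.         457.06144252 198.48762624]
 [  0.           0.           1.        ]] [[ 0.00726458 -0.99996892  0.0030651 ]
 [-0.99934911 -0.00736832 -0.0353139 ]
 [ 0.03533539 -0.00280656 -0.99937157]] [ 264.04243851  606.18359037 1213.64490321]
scene [[377.8274053    0.         319.67584028]
 [  0.         377.8274053  200.40548945]
 [  0.           0.           1.        ]] [[ 8.42065496e-01 -5.39374768e-01  7.48831107e-04]
 [-4.01987856e-01 -6.28503133e-01 -6.65875045e-01]
 [ 3.59626840e-01  5.60409379e-01 -7.46062909e-01]] [-372.20018321  454.37299386  862.9592341 ]
```

View pics/top0.png

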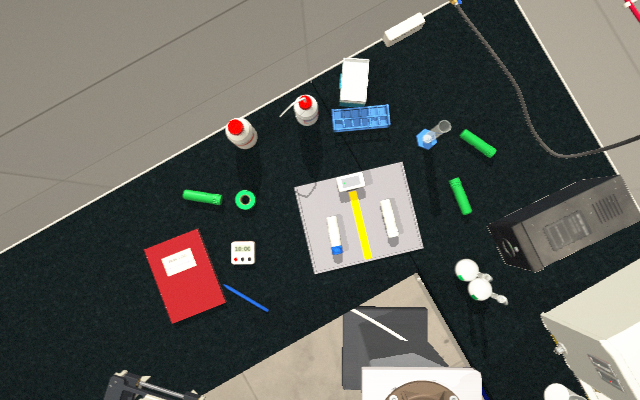

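View pics/scene0.png

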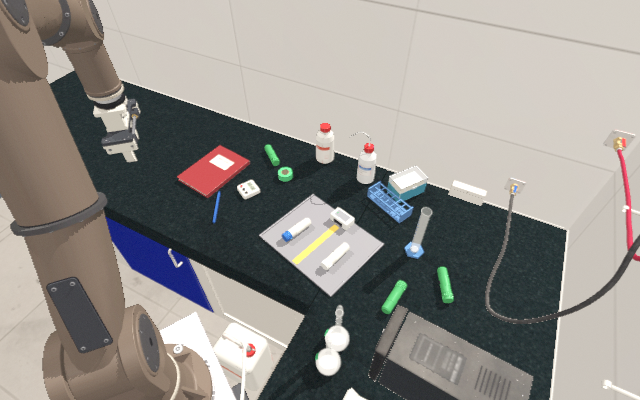

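The top view shows the blue-capped tube at about (335,233), left of the yellow line, which runs from (352,190) to (367,260). The white-capped tube is at (389,218) and the reader at (351,182).

```bash
cat > h.py <<'E'
import numpy as np,cv2
from station import env
def w(c,px,z):
    px=np.atleast_2d(px).astype(float);K,R,t=c['intrinsics'],c['R'],c['t']
    d=np.c_[px,np.ones(len(px))]@np.linalg.inv(K).T@R
    C=-R.T@t
    return C+d*((z-C[2])/d[:,2])[:,None]
def axis(P):
    r=cv2.minAreaRect(P[:,:2].astype(np.float32));b=cv2.boxPoints(r)
    e=[(b[1]-b[0]),(b[2]-b[1])];l=[np.linalg.norm(v) for v in e];i=int(np.argmax(l))
    v=e[i]/l[i];v=v*np.sign(v[0])
    return np.array(r[0]),v,sorted(l)
def look(n='top'):
    c=env.camera(n);h=cv2.cvtColor(c['img'],cv2.COLOR_RGB2HSV)
    out={}
    y=cv2.inRange(h,(22,120,120),(36,255,255));k,lab,st,_=cv2.connectedComponentsWithStats(y)
    i=1+np.argmax(st[1:,4]);out['line']=axis(w(c,np.argwhere(lab==i)[:,::-1],4))
    for q in['tube_blue','tube_white_center']:
        for r in env.cut_out(q,c)[:3]:
            p=np.argwhere(r['region'])[:,::-1]
            a=axis(w(c,p,18));out.setdefault(q,[]).append((round(r['score'],2),r['extent'],*a))
    return c,out
def rel(line,p):
    o,v,_=line;n=np.array([-v[1],v[0]]);d=np.asarray(p)-o
    return np.array([d@v,d@n])
E
python3 - <<'E'
from h import *
c,o=look()
print(-c['R'].T@c['t'])
L=o['line'];print('line',L,np.arctan2(L[1][1],L[1][0]))
for q in['tube_blue','tube_white_center']:
    for r in o[q]: print(q,r[0],r[1],r[2],r[4],np.arctan2(r[3][1],r[3][0]),'rel',rel(L,r[2]))
E
```

```text
[ 560.98626161  271.90695853 1233.4796009 ]
line (array([535.16589355, 168.89569092]), array([0.97158366, 0.23669621], dtype=float32), [np.float32(20.9663), np.float32(186.7128)]) 0.23896404
tube_blue 0.81 [335.0, 235.2, 14.4, 42.1] [507.55230713 238.92474365] [np.float32(26.837833), np.float32(100.60917)] 0.1650699 rel [-10.25329787  74.57511502]
tube_blue 0.77 [478.4, 143.4, 32.0, 24.9] [ 755.33612061 -143.36587524] [np.float32(31.522678), np.float32(105.04679)] 0.9645997 rel [ 140.00266567 -355.50169577]
tube_blue 0.76 [202.9, 199.7, 38.9, 17.7] [605.99261475 589.69506836] [np.float32(28.283693), np.float32(105.42496)] 1.4254835 rel [168.41570459 392.0773844 ]
tube_white_center 0.86 [391.9, 219.4, 18.1, 39.0] [552.65820312  93.74355316] [np.float32(29.669117), np.float32(101.69804)] 0.24737233 rel [ -0.79298421 -77.15695283]
```

>>> step_arm --targets '[{"x": 28, "y": -29, "z": 0, "wz": -0.1, "claw": 0.54}, {"x": 56, "y": -58, "z": 0, "wz": -0.2, "claw": 0.54}, {"x": 84, "y": -87, "z": 0, "wz": -0.3, "claw": 0.54}, {"x": 112, "y": -116, "z": -10, "wz": -0.4, "claw": 0.54}, {"x": 140, "y": -145, "z": -20, "wz": -0.5, "claw": 0.54}, {"x": 168, "y": -174, "z": -30, "wz": -0.6, "claw": 0.54}, {"x": 196, "y": -203, "z": -40, "wz": -0.7, "claw": 0.54}, {"x": 224, "y": -232, "z": -50, "wz": -0.8, "claw": 0.54}, {"x": 252, "y": -261, "z": -60, "wz": -0.9, "claw": 0.54}, {"x": 280, "y": -290, "z": -70, "wz": -1.0, "claw": 0.54}, {"x": 315, "y": -321, "z": -80, "wz": -1.033, "claw": 0.54}, {"x": 315, "y": -321, "z": -80, "wz": -1.033, "claw": 0.54}]'

```text
validation failed for argument at $.ta...
```

>>> step_arm --targets '[{"x": 0, "y": 0, "z": 0}, {"x": 0, "y": 0, "z": 0}, {"x": 0, "y": 0, "z": 0}, {"x": 0, "y": 0, "z": 0}]'

```text
validation failed for argument at $.ta...
```

```bash
python3 - <<'E'
from h import *
from scipy.spatial.transform import Rotation as Ro
s=env.state();q=s['tcp_rot'];R=Ro.from_quat([q[1],q[2],q[3],q[0]]).as_matrix();print(s['time'],s['position'],R,s['finger_gap'],s['force'])
print(np.arctan2(R[1,1],R[0,1]))
c=env.camera('wrist');cv2.imwrite('pics/w1.png',c['img'][:,:,::-1])
E
```

```text
0.25 [183.95963411 597.08511082 226.36337713] [[-9.55679880e-01  2.94407805e-01 -1.10612834e-04]
 [ 2.94407809e-01  9.55679637e-01 -6.88475822e-04]
 [-9.69822225e-05 -6.90527773e-04 -9.99999757e-01]] 91.88520925797725 [-0.80760053  0.20441846  0.1514538 ]
1.2719604527239512
```

View pics/w1.png

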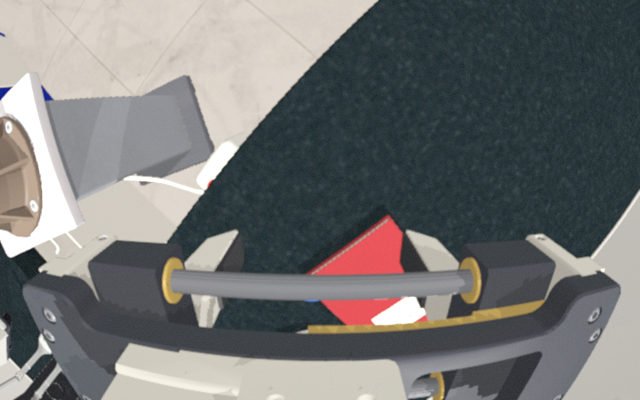

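The wrist view shows the arm hasn't moved: both calls failed validation, and the red book is still below the fingers at about (360,280). I'll resend with every field filled in.

>>> step_arm --targets '[{"x": 28, "y": -29, "z": 0, "wx": 0, "wy": 0, "wz": -0.1, "claw": 0.54}, {"x": 56, "y": -58, "z": 0, "wx": 0, "wy": 0, "wz": -0.2, "claw": 0.54}, {"x": 84, "y": -87, "z": 0, "wx": 0, "wy": 0, "wz": -0.3, "claw": 0.54}, {"x": 112, "y": -116, "z": -10, "wx": 0, "wy": 0, "wz": -0.4, "claw": 0.54}, {"x": 140, "y": -145, "z": -20, "wx": 0, "wy": 0, "wz": -0.5, "claw": 0.54}, {"x": 168, "y": -174, "z": -30, "wx": 0, "wy": 0, "wz": -0.6, "claw": 0.54}, {"x": 196, "y": -203, "z": -40, "wx": 0, "wy": 0, "wz": -0.7, "claw": 0.54}, {"x": 224, "y": -232, "z": -50, "wx": 0, "wy": 0, "wz": -0.8, "claw": 0.54}, {"x": 252, "y": -261, "z": -60, "wx": 0, "wy": 0, "wz": -0.9, "claw": 0.54}, {"x": 280, "y": -290, "z": -70, "wx": 0, "wy": 0, "wz": -1.0, "claw": 0.54}, {"x": 315, "y": -321, "z": -80, "wx": 0, "wy": 0, "wz": -1.033, "claw": 0.54}, {"x": 315, "y": -321, "z": -80, "wx": 0, "wy": 0, "wz": -1.033, "claw": 0.54}]'

```text
time: 1.3
position: [503.9, 268.9, 145.9]
tcp_rot: [0.002, 0.622, 0.783, -0.001]
force: [0.1, -0.6, 0.1]
finger_gap: 49.5
gripper_force: 0.0
```

>>> step_arm --targets '[{"x": 0, "y": 0, "z": 0, "wx": 0, "wy": 0, "wz": 0, "claw": 0.54}, {"x": 0, "y": 0, "z": 0, "wx": 0, "wy": 0, "wz": 0, "claw": 0.54}, {"x": 0, "y": 0, "z": 0, "wx": 0, "wy": 0, "wz": 0, "claw": 0.54}, {"x": 0, "y": 0, "z": 0, "wx": 0, "wy": 0, "wz": 0, "claw": 0.54}]'

```text
time: 1.63
position: [497.9, 278.1, 147.0]
tcp_rot: [-0.0, 0.617, 0.787, 0.0]
force: [-0.4, 0.0, 0.5]
finger_gap: 49.5
gripper_force: 0.0
```

```bash
python3 - <<'E'
from h import *
from scipy.spatial.transform import Rotation as Ro
s=env.state();q=s['tcp_rot'];R=Ro.from_quat([q[1],q[2],q[3],q[0]]).as_matrix();print(s['time'],s['position'],s['finger_gap'],s['force'],R[:,2])
print(np.arctan2(R[1,1],R[0,1]))
L=(np.array([535.17,168.9]),np.array([.97158,.2367]));print(rel(L,s['position'][:2]))
c=env.camera('wrist');cv2.imwrite('pics/w2.png',c['img'][:,:,::-1])
E
```

```text
1.6333 [497.92301661 278.08728688 146.97643982] 49.47462954812747 [-0.40466799  0.01002275  0.49825227] [-2.52836846e-04  9.35704834e-04 -9.99999530e-01]
0.2420135952040085Traceback (most recent call last):
  File "<stdin>", line 5, in <module>
  File "h.py", line 24, in rel
    o,v,_=line;n=np.array([-v[1],v[0]]);d=np.asarray(p)-o
    ^^^^^
ValueError: not enough values to unpack (expected 3, got 2)
```

>>> step_arm --targets '[{"x": 0, "y": 0, "z": -25, "wx": 0, "wy": 0, "wz": 0, "claw": 0.54}, {"x": 0, "y": 0, "z": -50, "wx": 0, "wy": 0, "wz": 0, "claw": 0.54}, {"x": 0, "y": 0, "z": -75, "wx": 0, "wy": 0, "wz": 0, "claw": 0.54}, {"x": 0, "y": 0, "z": -95, "wx": 0, "wy": 0, "wz": 0, "claw": 0.54}, {"x": 0, "y": 0, "z": -110, "wx": 0, "wy": 0, "wz": 0, "claw": 0.54}, {"x": 0, "y": 0, "z": -120, "wx": 0, "wy": 0, "wz": 0, "claw": 0.54}, {"x": 0, "y": 0, "z": -127, "wx": 0, "wy": 0, "wz": 0, "claw": 0.54}, {"x": 0, "y": 0, "z": -132, "wx": 0, "wy": 0, "wz": 0, "claw": 0.54}, {"x": 0, "y": 0, "z": -132, "wx": 0, "wy": 0, "wz": 0, "claw": 0.54}, {"x": 0, "y": 0, "z": -132, "wx": 0, "wy": 0, "wz": 0, "claw": 0.54}]'

```text
time: 2.47
position: [499.3, 276.7, 15.3]
tcp_rot: [0.0, 0.618, 0.786, 0.0]
force: [-0.2, -0.2, 0.3]
finger_gap: 49.7
gripper_force: 0.0
```

```bash
python3 - <<'E'
from h import *
c=env.camera('wrist');cv2.imwrite('pics/w2.png',c['img'][:,:,::-1])
E
```

```text
(no output)
```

View pics/w2.png

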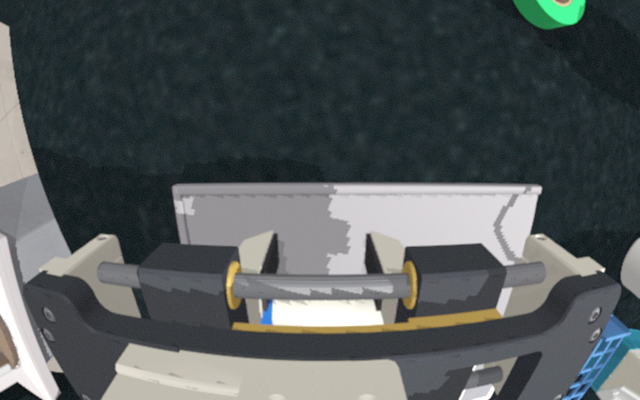

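The wrist view shows both fingertips on the mat side of the tube, which appears at about (265–380,312). Nothing has been touched, so I'll start the push at about 40 mm/s.

>>> step_arm --targets '[{"x": 0.7, "y": -2.9, "z": 0, "wx": 0, "wy": 0, "wz": 0, "claw": 0.54}, {"x": 1.4, "y": -5.8, "z": 0, "wx": 0, "wy": 0, "wz": 0, "claw": 0.54}, {"x": 2.1, "y": -8.7, "z": 0, "wx": 0, "wy": 0, "wz": 0, "claw": 0.54}, {"x": 2.8, "y": -11.6, "z": 0, "wx": 0, "wy": 0, "wz": 0, "claw": 0.54}, {"x": 3.5, "y": -14.5, "z": 0, "wx": 0, "wy": 0, "wz": 0, "claw": 0.54}, {"x": 4.2, "y": -17.4, "z": 0, "wx": 0, "wy": 0, "wz": 0, "claw": 0.54}, {"x": 4.9, "y": -20.3, "z": 0, "wx": 0, "wy": 0, "wz": 0, "claw": 0.54}, {"x": 5.7, "y": -23.3, "z": 0, "wx": 0, "wy": 0, "wz": 0, "claw": 0.54}, {"x": 6.4, "y": -26.2, "z": 0, "wx": 0, "wy": 0, "wz": 0, "claw": 0.54}, {"x": 7.1, "y": -29.1, "z": 0, "wx": 0, "wy": 0, "wz": 0, "claw": 0.54}, {"x": 7.8, "y": -32, "z": 0, "wx": 0, "wy": 0, "wz": 0, "claw": 0.54}, {"x": 8.5, "y": -35, "z": 0, "wx": 0, "wy": 0, "wz": 0, "claw": 0.54}]'

```text
time: 3.52
position: [507.6, 241.0, 14.7]
tcp_rot: [0.0, 0.618, 0.786, 0.0]
force: [0.3, -0.5, -0.2]
finger_gap: 49.9
gripper_force: 0.0
```

>>> step_arm --targets '[{"x": 0.7, "y": -2.9, "z": 0, "wx": 0, "wy": 0, "wz": 0, "claw": 0.54}, {"x": 1.4, "y": -5.8, "z": 0, "wx": 0, "wy": 0, "wz": 0, "claw": 0.54}, {"x": 2.1, "y": -8.7, "z": 0, "wx": 0, "wy": 0, "wz": 0, "claw": 0.54}, {"x": 2.8, "y": -11.6, "z": 0, "wx": 0, "wy": 0, "wz": 0, "claw": 0.54}, {"x": 3.5, "y": -14.5, "z": 0, "wx": 0, "wy": 0, "wz": 0, "claw": 0.54}, {"x": 4.2, "y": -17.4, "z": 0, "wx": 0, "wy": 0, "wz": 0, "claw": 0.54}, {"x": 4.9, "y": -20.3, "z": 0, "wx": 0, "wy": 0, "wz": 0, "claw": 0.54}, {"x": 4.9, "y": -20.3, "z": 0, "wx": 0, "wy": 0, "wz": 0, "claw": 0.54}, {"x": 4.9, "y": -20.3, "z": 0, "wx": 0, "wy": 0, "wz": 0, "claw": 0.54}, {"x": 4.9, "y": -20.3, "z": 0, "wx": 0, "wy": 0, "wz": 0, "claw": 0.54}]'

```text
time: 4.35
position: [512.4, 221.2, 14.7]
tcp_rot: [-0.0, 0.618, 0.786, 0.0]
force: [0.6, -0.2, -0.6]
finger_gap: 49.7
gripper_force: 0.0
```

```bash
cat > chk.py <<'E'
from h import *
import sys
L=(np.array([535.17,168.9]),np.array([.97158,.2367]),0)
s=env.state();print(s['time'],s['position'],rel(L,s['position'][:2]),s['force'])
c,o=look()
for q in['tube_blue','tube_white_center']:
    for r in o.get(q,[]):
        if abs(rel(L,r[2])).max()<120: print(q,r[0],r[1],r[4],'dang',np.arctan2(r[3][1],r[3][0])-.239,'rel',rel(L,r[2]))
cv2.imwrite(f'pics/{sys.argv[1]}.png',cv2.resize(c['img'][140:300,260:460,::-1],None,fx=4,fy=3.75,interpolation=cv2.INTER_CUBIC)[:600])
E
python3 chk.py t1
```

```text
4.35 [512.38950409 221.15567877  14.73876099] [-9.76415505 56.16271576] [ 0.60432047 -0.200162   -0.5616646 ]
tube_white_center 0.75 [389.5, 219.3, 21.7, 38.5] [np.float32(31.015646), np.float32(101.02597)] dang 0.008336619 rel [  0.17593464 -77.77031019]
```

View pics/t1.png

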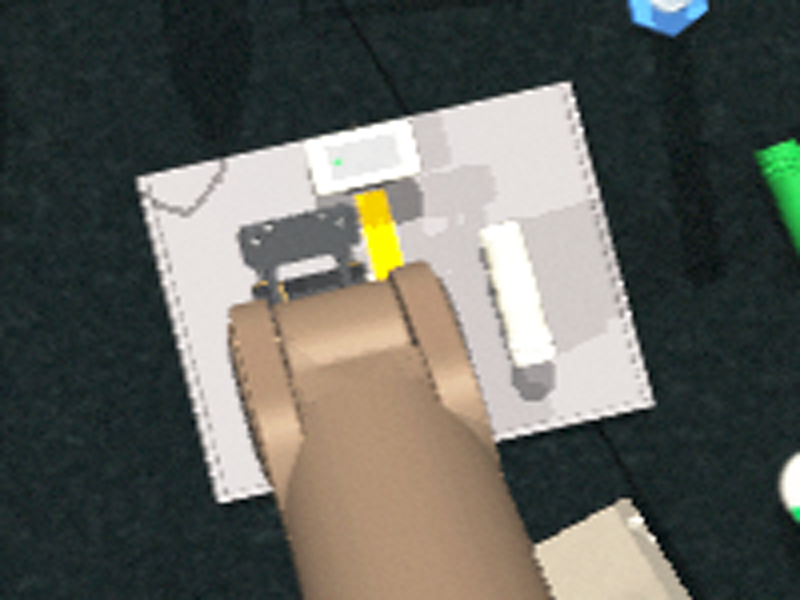

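The arm hides the tube in the top view. I'll push most of the remaining way, then back off and check.

>>> step_arm --targets '[{"x": 0.7, "y": -2.9, "z": 0, "wx": 0, "wy": 0, "wz": 0, "claw": 0.54}, {"x": 1.4, "y": -5.8, "z": 0, "wx": 0, "wy": 0, "wz": 0, "claw": 0.54}, {"x": 2.1, "y": -8.7, "z": 0, "wx": 0, "wy": 0, "wz": 0, "claw": 0.54}, {"x": 2.8, "y": -11.6, "z": 0, "wx": 0, "wy": 0, "wz": 0, "claw": 0.54}, {"x": 3.5, "y": -14.5, "z": 0, "wx": 0, "wy": 0, "wz": 0, "claw": 0.54}, {"x": 4.2, "y": -17.4, "z": 0, "wx": 0, "wy": 0, "wz": 0, "claw": 0.54}, {"x": 4.9, "y": -20.3, "z": 0, "wx": 0, "wy": 0, "wz": 0, "claw": 0.54}, {"x": 5.6, "y": -23, "z": 0, "wx": 0, "wy": 0, "wz": 0, "claw": 0.54}, {"x": 6, "y": -25, "z": 0, "wx": 0, "wy": 0, "wz": 0, "claw": 0.54}, {"x": 6, "y": -25, "z": 0, "wx": 0, "wy": 0, "wz": 0, "claw": 0.54}, {"x": 6, "y": -25, "z": 0, "wx": 0, "wy": 0, "wz": 0, "claw": 0.54}]'

```text
time: 5.42
position: [518.4, 195.9, 14.7]
tcp_rot: [0.0, 0.618, 0.786, 0.0]
force: [1.0, -0.6, -0.5]
finger_gap: 50.0
gripper_force: 0.0
```

>>> step_arm --targets '[{"x": -2, "y": 10, "z": 0, "wx": 0, "wy": 0, "wz": 0, "claw": 0.54}, {"x": -5, "y": 20, "z": 0, "wx": 0, "wy": 0, "wz": 0, "claw": 0.54}, {"x": -6, "y": 26, "z": 25, "wx": 0, "wy": 0, "wz": 0, "claw": 0.54}, {"x": -6, "y": 26, "z": 60, "wx": 0, "wy": 0, "wz": 0, "claw": 0.54}, {"x": -6, "y": 55, "z": 90, "wx": 0, "wy": 0, "wz": 0, "claw": 0.54}, {"x": -6, "y": 90, "z": 110, "wx": 0, "wy": 0, "wz": 0, "claw": 0.54}, {"x": -6, "y": 125, "z": 130, "wx": 0, "wy": 0, "wz": 0, "claw": 0.54}, {"x": -6, "y": 160, "z": 130, "wx": 0, "wy": 0, "wz": 0, "claw": 0.54}, {"x": -6, "y": 190, "z": 130, "wx": 0, "wy": 0, "wz": 0, "claw": 0.54}, {"x": -6, "y": 220, "z": 130, "wx": 0, "wy": 0, "wz": 0, "claw": 0.54}, {"x": -6, "y": 220, "z": 130, "wx": 0, "wy": 0, "wz": 0, "claw": 0.54}, {"x": -6, "y": 220, "z": 130, "wx": 0, "wy": 0, "wz": 0, "claw": 0.54}]'

```text
time: 6.42
position: [510.1, 419.7, 144.1]
tcp_rot: [-0.001, 0.616, 0.788, -0.0]
force: [0.4, -0.6, -1.0]
finger_gap: 49.5
gripper_force: 0.0
```

```bash
python3 chk.py t2
```

```text
6.4167 [510.14426959 419.72087712 144.06253588] [ 35.05480246 249.61613818] [ 0.40102294 -0.58176077 -1.00861281]
tube_blue 0.66 [388.4, 217.6, 16.5, 35.1] [np.float32(26.75002), np.float32(99.011765)] dang -0.009871945 rel [ -0.17488379 -78.57675548]
tube_white_center 0.79 [389.5, 218.4, 19.2, 36.9] [np.float32(28.417858), np.float32(99.70804)] dang 0.008372083 rel [ -0.48305452 -77.78296784]
```

View pics/t2.png

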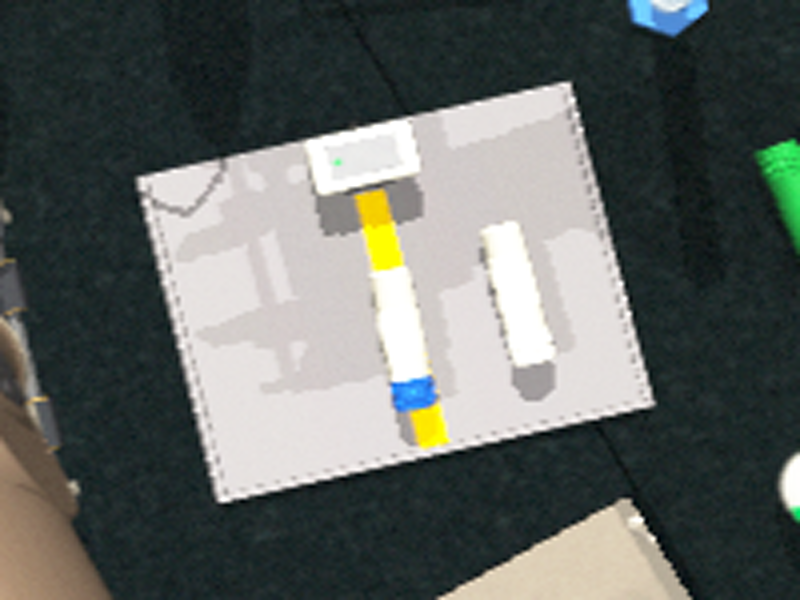

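The tube now lies on the line: its foot end is at about crop (389,268) and its cap end at about (417,409). I'll put numbers on that with colour segmentation.

```bash
python3 - <<'E'
from h import *
L=(np.array([535.17,168.9]),np.array([.97158,.2367]),0)
c=env.camera('top')
for u,v in[(389,268),(417,409)]: print(rel(L,w(c,[260+u/4,140+v/3.75],18)[0,:2]))
h=cv2.cvtColor(c['img'],cv2.COLOR_RGB2HSV)
m=np.zeros(h.shape[:2],np.uint8);m[205:255,345:375]=1
b=cv2.inRange(h,(95,120,60),(130,255,255))*m
print('cap',b.sum()/255,rel(L,w(c,np.argwhere(b)[:,::-1].mean(0),18)[0,:2]))
wh=cv2.inRange(c['img'],(232,225,205),(255,255,255))*m
k,lab,st,ce=cv2.connectedComponentsWithStats(wh);i=1+np.argmax(st[1:,4])
a=axis(w(c,np.argwhere(lab==i)[:,::-1],18));print('body',a[2],rel(L,a[0]),np.arctan2(a[1][1],a[1][0])-.239)
P=np.array([rel(L,p[:2]) for p in w(c,np.argwhere((lab==i)|(b>0))[:,::-1],18)])
for lo in range(-60,61,20):
    q=P[(P[:,0]>=lo)&(P[:,0]<lo+20)]
    if len(q): print(lo,len(q),q[:,1].mean().round(1),q[:,1].min().round(1),q[:,1].max().round(1))
E
```

```text
[36.03474714  0.34741979]
[-65.15799958   5.41866033]
cap 79.0 [-53.14897236   6.43823163]
body [np.float32(28.39956), np.float32(78.47915)] [-2.56426915  4.12341752] -0.06941748
-60 73 6.2 -8.0 19.7
-40 71 4.5 -7.8 16.7
-20 77 3.8 -9.5 18.3
0 77 2.6 -10.6 17.7
20 60 1.7 -11.0 14.9
```

```bash
python3 -c "
from station import env
print(env.job_done())"
```

```text
the job is handed in; nothing more can be done
None
```

I pushed the blue-capped tube onto the yellow line and handed the job in; its ends measure about 1 mm (foot) and 6 mm (cap) from the line's middle, the white-capped tube shows no measurable shift, and the half turn wasn't observed directly (about 71 mm of travel, coasting about 3 mm ahead of the fingers, fits rolling).

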